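Start a sample on the immunoassay reader

TASK

Start the waiting test on the small white immunoassay reader: with closed fingers push the test cassette that sticks out of its front slot fully home against the stop, then press the coloured sample key that matches the cap of the tube standing in the holder on the reader's side, then press the round green start key, each key right down and then let up again. Only push and press: pick nothing up, press no other key, press no key before the cassette is home, and leave the tubes and everything else on the bench where they are.

Things in the scene. Friction and masses are not known exactly. Their poses are not given: they have to be found in the camera images.
- reader: the small reader, white, fixed, 240 mm wide (y), 270 mm deep (x); origin at bench height under the middle of its front face; x level into the machine, y to its left, z up. Front face (x = 0) upright, 46 mm high; from it a key deck slopes up to 62 mm at x = 130 mm; behind, a hump with the screen, 121 mm high. The tube holder, a 45 mm high block, is on its right side (y -120 to -164 mm, x 30 to 90 mm)
- slot_mouth (a point): middle of the mouth of the cassette slot, in the reader's front face at y = +55 mm, 23.5 mm above the bench; the slot is 27 mm wide, 10 mm high (20 to 30 mm above the bench) and 76 mm deep
- cassette_tail (a point): middle of the outer end face of the white test cassette, which sticks out of the slot over the open bench; x axis along the cassette into the slot. At the start it stands 28 to 40 mm out from the front face; fully home, against a rigid stop, 14 mm out (reader x = -14 mm). The cassette slides with little friction and stays where it is pushed
- key_red_top (a point): middle of the top of the red sample key: 24 x 26 mm, 8 mm proud of the deck, 64 mm above the bench, 82 mm behind the front face, at reader y = +75 mm. Its z axis is the deck's normal, 7 degrees from vertical, leaning to the user. All keys are sprung: 4 mm travel, about 4 N to press right down, they come up by themselves
- key_purple_top (a point): the same for the purple sample key, reader y = +33 mm
- key_yellow_top (a point): the same for the yellow sample key, reader y = -9 mm
- key_start_top (a point): the same for the start key: green, round, 32 mm across, reader y = -75 mm
- key_red (a joint): how far the red key is down, m: 0 up, 0.004 right down
- key_purple (a joint): how far the purple key is down, m
- key_yellow (a joint): how far the yellow key is down, m
- key_start (a joint): how far the green start key is down, m
- tube_holder (a point): middle of the mouth of the hole in the tube holder on the reader's right side, 45 mm above the bench; one tube stands in it, its cap about 49 mm above this point
- tube_red_cap (a point): middle of the top of the red cap of a sample tube (13 mm thick, cap 17 mm, 84 mm tall, loose, its foot 10 mm above the bench). One of the three tubes stands in the reader's tube holder, the other two in the light blue rack
- tube_purple_cap (a point): middle of the top of the purple cap of a sample tube (13 mm thick, cap 17 mm, 84 mm tall, loose, its foot 10 mm above the bench). One of the three tubes stands in the reader's tube holder, the other two in the light blue rack
- tube_yellow_cap (a point): middle of the top of the yellow cap of a sample tube (13 mm thick, cap 17 mm, 84 mm tall, loose, its foot 10 mm above the bench). One of the three tubes stands in the reader's tube holder, the other two in the light blue rack
- rack: light blue tube rack, 115 x 75 x 45 mm, fixed to the bench to the left of the reader; origin under its centre
- used_cassette: a used pale blue cassette, 90 x 25 x 7 mm, lying loose on the bench in front of the right half of the reader; leave alone; origin under its centre
- buffer_bottle: small white dropper bottle with a blue cap, 27 mm thick, 68 mm tall, standing loose to the left of the reader; leave alone; origin under its centre
- marker: white marker pen with a blue cap, 130 mm long, 17 mm thick, lying loose to the right of the tube holder; leave alone; origin on the bench under its middle
- timer: white bench timer, 60 x 64 x 24 mm, loose, to the left of the reader's rear; leave alone; origin under its centre
- cassette: the loose test cassette, 90 x 25 x 7 mm, 25 g, lying level in the slot with its underside 20 mm above the bench: origin at the middle of its underside, 45 mm from either end; z up

How it is judged:
On the way, in this order (a step that is already met when the one before it is completed fails the run):
1. the cassette is pushed home: its outer end no more than 16.5 mm out of the front face, all keys up (x of cassette_tail in the frame of reader above -0.0165 m and y of cassette_tail in the frame of reader between 0.05 and 0.06 m and z of cassette_tail in the frame of reader between 0.0205 and 0.0265 m and value of joint each of key_red, key_purple, key_yellow, key_start below 0.001 m), for 0.2 s.
2. the sample key of the holder tube's cap colour is pressed right down (3 mm or more) (((horizontal distance between tube_red_cap and tube_holder below 0.02 m and value of joint key_red above 0.003 m) or (horizontal distance between tube_purple_cap and tube_holder below 0.02 m and value of joint key_purple above 0.003 m) or (horizontal distance between tube_yellow_cap and tube_holder below 0.02 m and value of joint key_yellow above 0.003 m))), for 0.04 s.
3. the green start key is pressed right down (3 mm or more) with the sample keys up (value of joint key_start above 0.003 m and value of joint each of key_red, key_purple, key_yellow below 0.001 m), for 0.04 s.
At the end, for the whole second after the job is handed in: The cassette lies home in the slot at rest (outer end at most 16.5 mm out of the front face, level in the slot), all four keys are up again and the sample tube still stands in its holder (all of step 1 and horizontal distance between any of tube_red_cap, tube_purple_cap, tube_yellow_cap and tube_holder below 0.02 m and linear speed of cassette below 0.01 m/s); the robot touches nothing.
It fails at once if a sample key of another colour than the holder tube's cap is pressed (1.5 mm or more) ((horizontal distance between tube_red_cap and tube_holder above 0.02 m and value of joint key_red above 0.0015 m) or (horizontal distance between tube_purple_cap and tube_holder above 0.02 m and value of joint key_purple above 0.0015 m) or (horizontal distance between tube_yellow_cap and tube_holder above 0.02 m and value of joint key_yellow above 0.0015 m)).
It fails at once if a key is pressed while the cassette is not home (x of cassette_tail in the frame of reader below -0.018 m and value of joint any of key_red, key_purple, key_yellow, key_start above 0.002 m).
It fails at once if the cassette is lifted, tipped or pulled out of the slot (z of cassette_tail in the frame of reader above 0.034 m or x of cassette_tail in the frame of reader below -0.06 m or angle between cassette's own z axis and vertical above 0.25 rad).
It fails at once if a tube is moved by more than 15 mm, lifted or tipped (distance of any of tube_red_cap, tube_purple_cap, tube_yellow_cap from where it was at the start of the episode above 0.015 m).
It fails at once if a thing that should be left alone is moved by more than 20 mm or lifted (distance of any of used_cassette, buffer_bottle, marker, timer from where it was at the start of the episode above 0.02 m).
It also fails if it takes over 45 s, if anything falls off the work surface, if the arm or the gripper's body presses on something with over 40 N, if the wrist force passes 120 N, or if a joint passes its speed limit or range.

ROBOT

A 7-joint arm with a two-finger parallel gripper is mounted at the origin on the work surface. World frame = base frame: x ahead of the robot, y to its left, z up, the work surface at z = 0. Lengths are in m, angles in rad, forces in N, time in s.
With the tool pointing down it reaches from about 0.4 to 0.925 m from the base axis. Payload 4.1 kg.
Tool frame: the origin (TCP) lies where the fingers leave the gripper's body, on its centre line; the fingertips stand 73 mm ahead of it and the grasp point (between the pads) lies 54 mm ahead of it; z points along the fingers, y is the line along which they close (so a half turn about z gives the same grasp; the last joint's range is limited). The gripper opens to 85 mm and grips with 20 to 120 N. Pads are 22 mm wide; open, the fingers measure 114 mm over their backs; the gripper's body (76 mm by 85 mm) begins 54 mm behind the grasp point. The pads swing forward as they close: fully open they stand 13 mm farther back than shut.
Start: joints at [-1.376, 0.398, 0.045, 1.537, -0.019, 1.207, -0.051], TCP at [0.188, 0.622, 0.304] pointing down, gripper open.
Joint ranges: [-2.82, 2.82], [-0.49, 2.23], [-1.37, 1.46], [0, 2.46], [-1.36, 4.5], [0.23, 2], [-2.94, 2.94]. Speed limits (rad/s): [2.57, 2.57, 3.14, 3.14, 3.14, 3.14, 3.14].

INTERFACE

Orientations are given as a rotation vector (axis times angle).
In Python, from bench import manip gives the robot as it stands.
- The arm moves only by the tool play_rows, never from a script. Its argument "plan" is a list of rows, each a list of 7 numbers: the shift along the tool's x, y, z in units of 150 mm (1.0 is 150 mm), then the turn, a rotation vector about the tool's x, y, z in units of 180 degrees (1.0 is 180 degrees), then the closure, from 0 (fully open) to 1 (shut). In form: [[tx, ty, tz, ax, ay, az, hand], ...]. A call has 1 to 5 rows; each row is the pose to reach, as a shift and turn from the pose commanded when the call began, along the tool's axes at that moment, turning the shorter way round; what a row does not reach only later rows make up. A row lasts 1/8 s, in which the tool goes at most 62.5 mm and 10.7 degrees, less where a joint would pass 70% of its speed; a pose out of reach is approached as far as the arm can. A call with a number of a shift or a turn outside -1 to 1 is refused whole. A call with a gripper value outside its range is refused whole. The fingers move at their own pace and stop on an object; "grip_force" is the grip in N (left out, the last holds). Time passes only in rows, so rows that repeat a pose let the fingers close. It gives the time, the measured TCP pose, the force, the opening and the grip force at its end, in the units of the state.
- manip.sense(): the state, without advancing time (a new reading comes with each control period).
- manip.capture(name): name is "scene" or "side" or "wrist"; returns the picture (420x560x3 uint8, red, green, blue); there is no depth.
- manip.calibration(name): a dict with "K" (3x3 intrinsics, pixels), "rvec" (rotation vector, rad) and "tvec" (3), from world to camera coordinates, as OpenCV has them. Camera axes: x right, y down, z forward; pixel columns grow to the right and rows downward; lengths in m; the calibration is good to about 2 mm. A picture is of the moment at which its call begins: read the wrist's pose just before it. calibration takes no time and is no camera call; for the wrist camera it gives the pose at the moment of the call.
- manip.sign_off(): hands the job in; it is judged then, once.
Trained networks look in the newest picture that a camera, given by its name, has taken for a name from the list of things; names that differ only in an ending like _2 or _b are one class to them, and where a whole thing is asked for, a point or a joint stands for the part that bears it (a point fixed in the world has none). Each returns a list of dicts, best first, with "confidence" (0 to 1); they miss things now and then, are a little off and sometimes report something else, mostly with a low value. They report only what shows in the picture. A call takes as long as a camera call.
- manip.recognise(target, camera): "uv" ([column, row] in pixels, amid what is visible of it).
- manip.outline_of(target, camera): "region" (420x560 bool, what is visible of it) and "uv" ([column, row] in pixels, amid what is visible of it).
The state is a dict: "t": time; "joint_positions": joint angles; "joint_velocities": joint speeds; "joint_efforts": joint torques, N m; "position": TCP position; "tcp_rot": TCP orientation; "force": force on the tool from outside, world axes, zero at the start; "moment": the same for the moment, N m; "grip_width": opening from 0.0 (shut) to 1.0 (fully open); "gripper_force": force on a finger pad.
Only numpy, scipy, OpenCV 4.12 (cv2) and the standard library are available. Lean on these libraries where they do the work, as an engineer would, in place of code of your own. Each camera call takes 0.05 s, during which the arm holds its last target. There are 200 camera calls.

## Working session

There is one attempt and no reset: what is moved stays moved. The work goes in short steps, Python scripts to look and compute and a tool call to move; the robot and the scene stay as the last step left them, time stands still between calls to the robot, and variables do not carry over. Pictures are saved under pics/ and viewed, at most 10 in all, crops included, and the job is handed in when it is done.

Besides the shell and the picture viewer there is one more tool, called after "Emit:" as name([rows], argument=value, ...), one row to a line, values as JSON. play_rows: Moves the arm, as the interface text tells. Shifts and turns lie within -1 to 1; 1 stands for 150 mm of shift or 180 degrees of turn. Its arguments: {"type":"object","properties":{"plan":{"type":"array"},"grip_force":{"type":"number"}},"required":["plan"]}

```bash
mkdir -p pics; ls; python3 - <<'E'
from bench import manip
import cv2,numpy as np
s=manip.sense();print(s['t'],s['position'],s['tcp_rot'],s['grip_width'])
ims=[]
for c in ['scene','side']:
    im=manip.capture(c);cv2.imwrite(f'pics/{c}0.png',im[:,:,::-1])
    k=manip.calibration(c);print(c,np.round(k['K'],1).tolist(),np.round(k['rvec'],4),np.round(k['tvec'],4))
    for t in ['key_red_top','key_purple_top','key_yellow_top','key_start_top','slot_mouth','cassette_tail','tube_holder','tube_red_cap','tube_purple_cap','tube_yellow_cap','reader']:
        print(c,t,[(np.round(d['uv'],1).tolist(),round(d['confidence'],2)) for d in manip.recognise(t,c)][:2])
E
```

```text
pics
0.0 [0.18804524 0.62167656 0.30283899] [-0.45959466 -3.10763805  0.0031326 ] 0.9984727634946173
scene [[380.9, 0.0, 280.6], [0.0, 380.9, 206.8], [0.0, 0.0, 1.0]] [ 2.0727  0.9914 -0.481 ] [-0.456  -0.155   1.2626]
scene key_red_top [([300.7, 224.2], 0.38), ([288.0, 264.8], 0.21)]
scene key_purple_top []
scene key_yellow_top [([271.6, 239.5], 0.47)]
scene key_start_top [([247.6, 250.3], 0.5)]
scene slot_mouth [([288.8, 265.4], 0.55)]
scene cassette_tail []
scene tube_holder [([285.5, 264.4], 0.83)]
scene tube_red_cap []
scene tube_purple_cap []
scene tube_yellow_cap []
scene reader [([286.0, 262.4], 0.89), ([282.7, 228.7], 0.67)]
side [[384.3, 0.0, 283.9], [0.0, 384.3, 209.4], [0.0, 0.0, 1.0]] [ 2.0156 -0.4686  0.2459] [-0.4547  0.253   0.6223]
side key_red_top [([328.0, 241.9], 0.63)]
side key_purple_top [([306.8, 220.8], 0.5)]
side key_yellow_top [([315.4, 228.4], 0.68), ([201.4, 168.1], 0.57)]
side key_start_top [([326.5, 240.8], 0.43)]
side slot_mouth [([342.4, 232.0], 0.71)]
side cassette_tail [([344.0, 232.7], 0.74), ([265.9, 236.9], 0.49)]
side tube_holder [([343.0, 231.2], 0.65), ([306.5, 222.6], 0.41)]
side tube_red_cap []
side tube_purple_cap [([200.2, 167.3], 0.45), ([331.1, 259.1], 0.17)]
side tube_yellow_cap [([195.9, 172.6], 0.5), ([348.3, 309.0], 0.24)]
side reader [([342.7, 233.6], 0.86)]
```

```bash
python3 - <<'E'
import cv2,numpy as np
a=cv2.imread('pics/scene0.png');b=cv2.imread('pics/side0.png')
cv2.imwrite('pics/s0.png',cv2.resize(a,(784,588)));cv2.imwrite('pics/d0.png',cv2.resize(b,(784,588)))
E
```

```text
(no output)
```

View pics/s0.png

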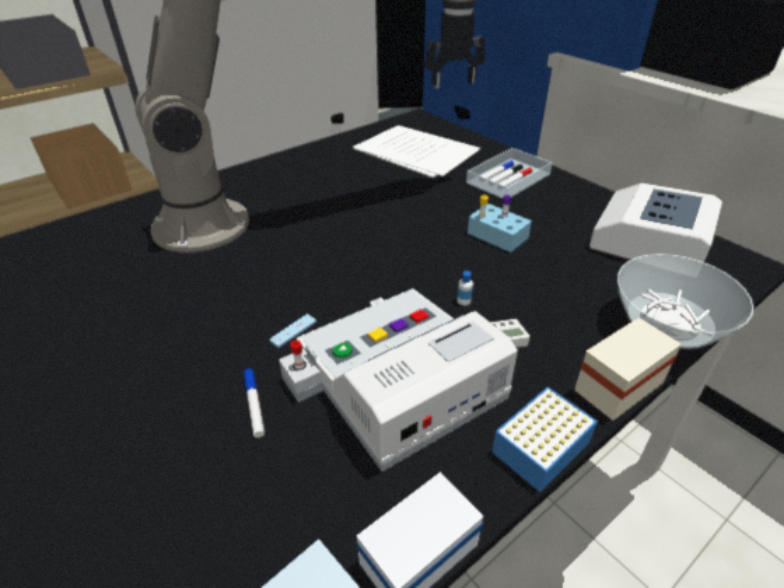

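View pics/d0.png

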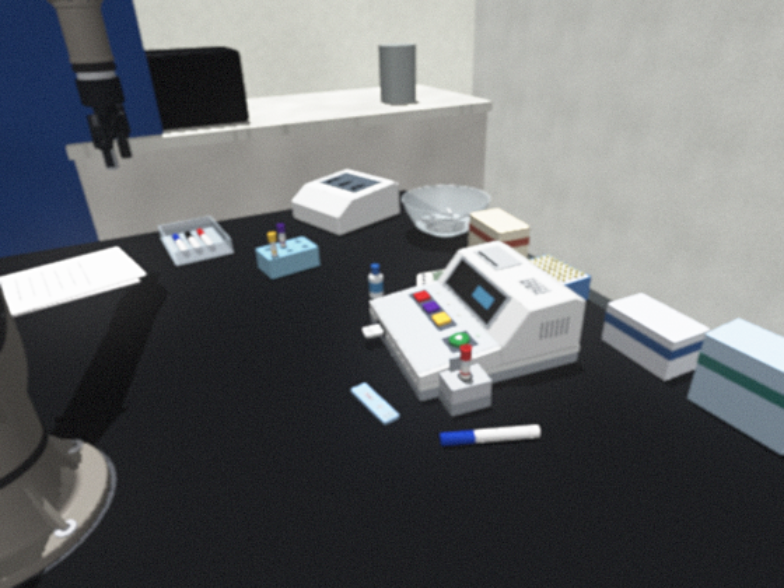

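The picture shows the red-capped tube in the holder (scene ≈(211,247), side ≈(333,250)), so the red key is the one to press. The keys, red to green, run from scene (300,225) to (245,250) and from side (301,211) to (328,242). The cassette tail is at scene ≈(270,216) and side ≈(265,236). Next I fit the reader's pose.

```bash
cat > h.py <<'E'
import cv2,numpy as np
from bench import manip
from scipy.optimize import least_squares
from scipy.spatial.transform import Rotation as R
SEED={'scene':dict(red=(300,225),purple=(286,232),yellow=(270,239),start=(245,250)),
'side':dict(red=(301,211),purple=(308,219),yellow=(316,227),start=(328,242))}
KY=dict(red=(.082,.075),purple=(.082,.033),yellow=(.082,-.009),start=(.082,-.075))
HUE=dict(red=(0,),purple=(135,),yellow=(25,),start=(65,))
def cal(c):
    k=manip.calibration(c);return k['K'],np.array(k['rvec'],float),np.array(k['tvec'],float)
def proj(P,k): return cv2.projectPoints(np.atleast_2d(P).astype(float),k[1],k[2],k[0],None)[0][:,0]
def blob(im,seed,hue,r=12):
    hsv=cv2.cvtColor(im,cv2.COLOR_RGB2HSV).astype(int)
    d=abs((hsv[...,0]-hue+90)%180-90)
    m=((d<14)&(hsv[...,1]>110)&(hsv[...,2]>50)).astype(np.uint8)
    n,l,s,c=cv2.connectedComponentsWithStats(m)
    b=[i for i in range(1,n) if s[i,4]>8 and np.linalg.norm(c[i]-seed)<r]
    if not b: return None
    i=max(b,key=lambda i:s[i,4]); return c[i],s[i,4]
def pts(p,P):
    P=np.atleast_2d(P);c,s=np.cos(p[2]),np.sin(p[2])
    return np.c_[p[0]+c*P[:,0]-s*P[:,1],p[1]+s*P[:,0]+c*P[:,1],P[:,2]]
E
python3 - <<'E'
from h import *
obs=[]
for c in SEED:
    im=cv2.imread(f'pics/{c}0.png')[:,:,::-1].copy();k=cal(c)
    for n in KY:
        b=blob(im,SEED[c][n],HUE[n][0]);print(c,n,b)
        if b: obs.append((c,k,n,b[0]))
# key visible mass ~ slightly below top (sides visible): z 0.062
def f(p,z=.063): return np.concatenate([proj(pts(p,[*KY[n],z]),k)[0]-u for c,k,n,u in obs])
best=min((least_squares(f,[.6,0,a],loss='soft_l1') for a in (-1,0,1)),key=lambda r:r.cost)
print(best.x,best.cost,np.round(f(best.x).reshape(-1,2),1).tolist())
for c in SEED:
  k=cal(c)
  print(c,{n:np.round(proj(pts(best.x,P),k)[0],1).tolist() for n,P in dict(slot=[0,.055,.0235],home=[-.014,.055,.0235],fl=[0,.12,.046],fr=[0,-.12,.046],fl0=[0,.12,0],fr0=[0,-.12,0]).items()})
E
```

```text
scene red (array([299.05952381, 225.21428571]), np.int32(84))
scene purple (array([284.5125, 231.8875]), np.int32(80))
scene yellow (array([269.4375, 238.75  ]), np.int32(96))
scene start (array([244.45714286, 250.16190476]), np.int32(105))
side red (array([300.89230769, 211.2       ]), np.int32(65))
side purple (array([307.37142857, 218.81428571]), np.int32(70))
side yellow (array([314.71910112, 227.31460674]), np.int32(89))
side start (array([327.51351351, 242.45945946]), np.int32(74))
[ 0.53099069  0.07676297 -0.09720371] 7.553170356915174 [[-0.5, -1.1], [-0.6, -1.2], [-0.7, -1.2], [-0.8, -1.4], [0.6, -1.6], [0.9, -1.4], [0.8, -1.4], [0.7, -1.8]]
scene {'slot': [273.5, 220.8], 'home': [270.7, 217.9], 'fl': [294.4, 205.3], 'fr': [210.5, 240.7], 'fl0': [294.1, 218.6], 'fr0': [212.9, 254.3]}
side {'slot': [272.7, 234.2], 'home': [267.1, 235.3], 'fl': [264.2, 213.7], 'fr': [300.1, 267.9], 'fl0': [265.1, 229.5], 'fr0': [300.2, 286.3]}
```

```bash
cat >> h.py <<'E'
def tool(yaw): # tool x at world heading yaw, pointing down
    return R.from_matrix(np.c_[[np.cos(yaw),np.sin(yaw),0],[np.sin(yaw),-np.cos(yaw),0],[0,0,-1]])
def rel(pos,rot):
    s=manip.sense();r0=R.from_rotvec(s['tcp_rot'])
    print('t',round(s['t'],2),'shift',np.round(r0.inv().apply(np.array(pos)-s['position'])/.15,4),'turn',np.round((r0.inv()*rot).as_rotvec()/np.pi,4))
E
python3 - <<'E'
from h import *
s=manip.sense();r0=R.from_rotvec(s['tcp_rot']);k=cal('wrist')
Rc=R.from_rotvec(k[1]);C=-Rc.inv().apply(k[2])
print('t',s['t'],'cam in tool',r0.inv().apply(C-s['position']),'\n',(r0.inv()*Rc.inv()).as_matrix().round(3),k[0])
p=[.531,.077,-.097]
for yaw in (np.pi-.097,-.097):
    rel([*pts(p,[.03,.0,.3])[0]],tool(yaw))
E
```

```text
t 1.2 cam in tool [ 0.07622372 -0.00082386 -0.06996937] 
 [[-0.    -0.955 -0.295]
 [ 1.    -0.    -0.   ]
 [ 0.    -0.295  0.955]] [[375.88332888   0.         278.13633854]
 [  0.         375.88332888 213.66547637]
 [  0.           0.           1.        ]]
t 1.2 shift [-3.4357 -2.7784  0.026 ] turn [ 0.      0.     -0.0626]
t 1.2 shift [-3.4357 -2.7784  0.026 ] turn [ 0.000e+00 -1.000e-04  9.374e-01]
```

Emit:
play_rows([
  [-0.28,-0.23,0,0,0,0,0.5],
  [-0.56,-0.46,0,0,0,0,1],
  [-0.83,-0.7,0,0,0,0,1],
])

```text
t: 1.58
position: [0.278, 0.4842, 0.304]
tcp_rot: [0.46, 3.107, 0.001]
force: [1.0, 0.1, 0.2]
grip_width: 0.372
gripper_force: 0.0
```

Emit:
play_rows([
  [-0.28,-0.23,0,0,0,0,1],
  [-0.56,-0.46,0,0,0,0,1],
  [-0.83,-0.7,0,0,0,0,1],
])

```text
t: 1.95
position: [0.3667, 0.3475, 0.3042]
tcp_rot: [0.46, 3.107, 0.001]
force: [0.9, 0.2, -0.6]
grip_width: -0.001
gripper_force: 0.0
```

Emit:
play_rows([
  [-0.28,-0.23,0,0,0,0,1],
  [-0.56,-0.46,0,0,0,0,1],
  [-0.83,-0.7,0,0,0,0,1],
])

```text
t: 2.33
position: [0.4554, 0.211, 0.3043]
tcp_rot: [0.459, 3.107, 0.002]
force: [0.9, -0.0, -0.4]
grip_width: 0.002
gripper_force: 0.0
```

Emit:
play_rows([
  [-0.25,-0.23,0,0,0,-0.031,1],
  [-0.5,-0.46,0,0,0,-0.0626,1],
  [-0.75,-0.68,0,0,0,-0.0626,1],
  [-0.75,-0.68,0,0,0,-0.0626,1],
])

```text
t: 2.82
position: [0.5342, 0.0775, 0.3043]
tcp_rot: [0.165, 3.135, -0.003]
force: [-0.7, -0.4, -0.2]
grip_width: -0.001
gripper_force: 0.0
```

```bash
python3 - <<'E'
from h import *
s=manip.sense();print(s['t'],s['position'],R.from_rotvec(s['tcp_rot']).as_matrix().round(3).tolist(),s['grip_width'],s['force'])
k=cal('wrist');np.savez('w1.npz',K=k[0],r=k[1],t=k[2])
im=manip.capture('wrist');cv2.imwrite('pics/w1.png',im[:,:,::-1])
for t in ['cassette_tail','slot_mouth','tube_red_cap','key_red_top']: print(t,[(np.round(d['uv'],1).tolist(),round(d['confidence'],2)) for d in manip.recognise(t,'wrist')][:2])
E
```

```text
2.825 [0.53420812 0.07748242 0.30428191] [[-0.994, 0.105, 0.002], [0.105, 0.994, -0.002], [-0.002, -0.002, -1.0]] -0.0006404595534929829 [-0.72846022 -0.37288362 -0.18278857]
cassette_tail [([337.2, 156.5], 0.96), ([197.5, 273.8], 0.49)]
slot_mouth [([500.5, 218.8], 0.72), ([268.8, 239.8], 0.61)]
tube_red_cap [([117.1, 254.3], 0.97)]
key_red_top [([360.7, 273.4], 0.64)]
```

View pics/w1.png

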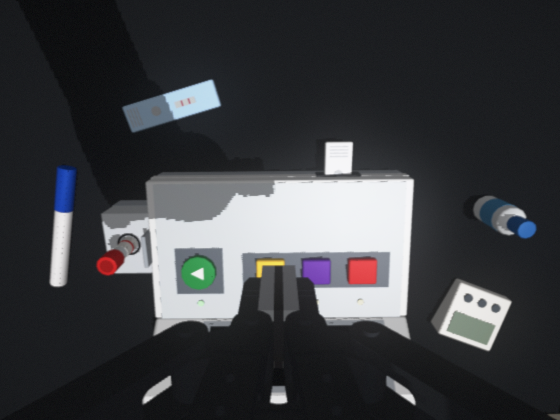

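The wrist view shows the cassette tail end at (339,141), the deck front corners at (150,182) and (411,179), and the green, purple and red keys at (198,273), (316,271) and (363,271). I refine the reader pose from these.

```bash
python3 - <<'E'
from h import *
w=np.load('w1.npz');kw=(w['K'],w['r'],w['t'])
obs=[]
im=cv2.imread('pics/w1.png')[:,:,::-1].copy()
for n,s in dict(red=(363,271),purple=(316,271),start=(198,273)).items():
    b=blob(im,s,HUE[n][0]);print(n,b); obs.append((kw,[*KY[n],.064],b[0],1))
nw=len(obs)
obs+=[(kw,[0,.12,.046],(411.5,179),.4),(kw,[0,-.12,.046],(149.5,182.5),.4)]
res=lambda p:np.concatenate([wt*(proj(pts(p,P),k)[0]-u) for k,P,u,wt in obs])
r=least_squares(res,[.53,.077,-.097]);print('wrist only',r.x.round(4),res(r.x).reshape(-1,2).round(1).tolist())
pw=r.x
for c in SEED:
    i2=cv2.imread(f'pics/{c}0.png')[:,:,::-1].copy();k=cal(c)
    for n in KY:obs.append((k,[*KY[n],.063],blob(i2,SEED[c][n],HUE[n][0])[0],.5))
r=least_squares(res,pw);print('all',r.x.round(4),res(r.x).reshape(-1,2).round(1).tolist())
g=cv2.cvtColor(im,cv2.COLOR_RGB2GRAY);print('tail col',g[132:180,339].tolist());print('row150',g[150,315:365].tolist())
for d in (.028,.034,.040): print(d,proj(pts(pw,[[-d,.055,.027],[-d,.055,.0235]]),kw).round(1).tolist())
for n,P in dict(red=[*KY['red'],.064],start=[*KY['start'],.064],tail=[-.05,.055,.0235],home=[-.014,.055,.0235]).items(): print(n,pts(pw,P)[0].round(4))
E
```

```text
red (array([361.95416667, 270.76805556]), np.int32(720))
purple (array([316.51851852, 270.63123994]), np.int32(621))
start (array([197.9156939 , 272.14007782]), np.int32(771))
wrist only [ 0.5273  0.0779 -0.0949] [[0.8, 0.1], [-0.1, 0.6], [-0.4, 0.2], [1.2, -0.7], [-2.1, -1.0]]
all [ 0.5276  0.0777 -0.0947] [[0.7, 0.4], [-0.2, 0.9], [-0.5, 0.5], [1.1, -0.6], [-2.1, -0.8], [-0.6, -1.0], [-0.6, -1.1], [-0.6, -1.1], [-0.6, -1.2], [-0.5, -0.7], [-0.3, -0.6], [-0.4, -0.7], [-0.4, -0.9]]
tail col [43, 42, 44, 43, 43, 46, 44, 39, 43, 88, 187, 236, 244, 241, 231, 239, 243, 234, 235, 243, 238, 232, 242, 239, 231, 241, 245, 246, 246, 246, 246, 246, 246, 246, 246, 246, 246, 242, 230, 222, 218, 185, 111, 72, 85, 108, 119, 154]
row150 [46, 44, 40, 41, 41, 39, 42, 41, 45, 78, 147, 220, 243, 245, 240, 233, 233, 232, 232, 233, 234, 235, 235, 235, 235, 234, 235, 235, 235, 236, 236, 236, 238, 241, 245, 244, 232, 168, 74, 48, 48, 48, 48, 49, 48, 48, 48, 47, 48, 46]
0.028 [[339.0, 143.7], [338.4, 143.2]]
0.034 [[339.2, 137.0], [338.7, 136.6]]
0.04 [[339.5, 130.3], [338.9, 129.9]]
red [0.616  0.1448 0.064 ]
start [ 0.6018 -0.0045  0.064 ]
tail [0.4827 0.1374 0.0235]
home [0.5185 0.134  0.0235]
```

```bash
cat >> h.py <<'E'
P0=[.5275,.0778,-.0948]
E
python3 - <<'E'
from h import *
for z in(.2,.087):rel(pts(P0,[-.075,.055,z])[0],tool(np.pi+P0[2]))
E
```

```text
t 3.08 shift [0.526  0.3222 0.6925] turn [ 0.0002 -0.0002  0.0002]
t 3.08 shift [0.5256 0.3217 1.4458] turn [ 0.0002 -0.0002  0.0002]
```

Emit:
play_rows([
  [0.26,0.16,0.2,0,0,0,1],
  [0.526,0.322,0.4,0,0,0,1],
  [0.526,0.322,0.7,0,0,0,1],
  [0.526,0.322,0.95,0,0,0,1],
])

```text
t: 3.58
position: [0.4575, 0.1401, 0.1604]
tcp_rot: [-0.145, -3.138, -0.002]
force: [0.6, 1.1, 0.2]
grip_width: 0.006
gripper_force: 0.0
```

Emit:
play_rows([
  [0,0,0.25,0,0,0,1],
  [0,0,0.49,0,0,0,1],
  [0,0,0.49,0,0,0,1],
])

```text
t: 3.95
position: [0.4565, 0.1385, 0.086]
tcp_rot: [-0.149, -3.133, 0.003]
force: [-0.5, -0.4, 0.6]
grip_width: 0.002
gripper_force: 0.0
```

```bash
python3 - <<'E'
from h import *
s=manip.sense();print(s['position'],s['force'])
for x in(-.075,-.045,-.03,-.025):rel(pts(P0,[x,.055,.087])[0],tool(np.pi+P0[2]))
k=cal('wrist');im=manip.capture('wrist');cv2.imwrite('pics/w2.png',im[:,:,::-1])
E
```

```text
[0.45650963 0.13854924 0.0860437 ] [-0.52455513 -0.42315406  0.58329763]
t 3.95 shift [-0.0094  0.0083 -0.0064] turn [-0.0008 -0.0017 -0.    ]
t 3.95 shift [-0.2094  0.0083 -0.0075] turn [-0.0008 -0.0017 -0.    ]
t 3.95 shift [-0.3094  0.0083 -0.008 ] turn [-0.0008 -0.0017 -0.    ]
t 3.95 shift [-0.3428  0.0083 -0.0082] turn [-0.0008 -0.0017 -0.    ]
```

View pics/w2.png

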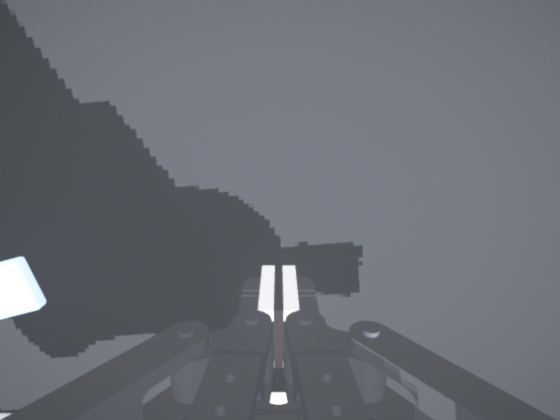

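The fingers, tips near (278,268), hide the cassette behind them. Nothing is in the way, so I push and watch the force.

Emit:
play_rows([
  [-0.1,0.008,-0.007,0,0,0,1],
  [-0.2,0.008,-0.007,0,0,0,1],
  [-0.25,0.008,-0.007,0,0,0,1],
  [-0.3,0.008,-0.007,0,0,0,1],
  [-0.3,0.008,-0.007,0,0,0,1],
])

```text
t: 4.62
position: [0.5043, 0.1347, 0.089]
tcp_rot: [0.153, 3.137, 0.0]
force: [-0.1, -0.2, -0.3]
grip_width: 0.002
gripper_force: 0.0
```

Emit:
play_rows([
  [-0.01,0,0,0,0,0,1],
  [-0.02,0,0,0,0,0,1],
  [-0.02,0,0,0,0,0,1],
])

```text
t: 5.0
position: [0.5066, 0.1347, 0.0889]
tcp_rot: [-0.152, -3.138, -0.0]
force: [0.4, -0.3, -0.2]
grip_width: -0.0
gripper_force: 0.0
```

Emit:
play_rows([
  [-0.01,0,0,0,0,0,1],
  [-0.02,0,0,0,0,0,1],
  [-0.02,0,0,0,0,0,1],
])

```text
t: 5.38
position: [0.5099, 0.1343, 0.089]
tcp_rot: [0.152, 3.138, 0.0]
force: [0.4, -0.5, 0.2]
grip_width: -0.002
gripper_force: 0.0
```

```bash
python3 - <<'E'
from h import *
ims=[]
for c in ['side','scene']:
    im=manip.capture(c);u=proj(pts(P0,[-.02,.055,.03]),cal(c))[0].astype(int)
    ims.append(cv2.resize(im[u[1]-30:u[1]+30,u[0]-40:u[0]+40,::-1],(400,300),interpolation=2))
cv2.imwrite('pics/c3.png',np.hstack(ims))
E
```

```text
(no output)
```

View pics/c3.png

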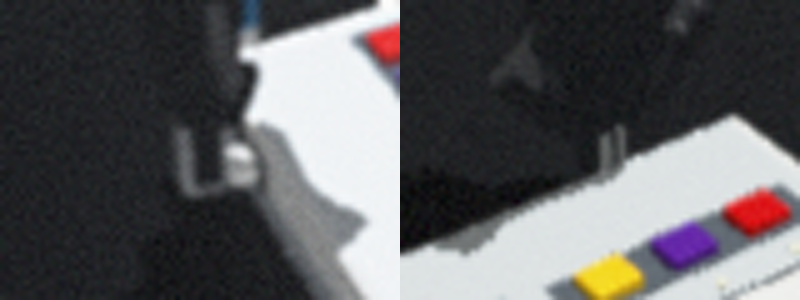

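The side view shows the fingertip touching the cassette stub, with a little of it still sticking out. I keep going in small steps until the force rises at the stop.

Emit:
play_rows([
  [-0.01,0,0,0,0,0,1],
  [-0.02,0,0,0,0,0,1],
  [-0.02,0,0,0,0,0,1],
])

```text
t: 5.85
position: [0.5104, 0.1342, 0.0884]
tcp_rot: [-0.152, -3.132, 0.001]
force: [-6.5, 0.4, 4.8]
grip_width: 0.002
gripper_force: 2.9
```

Emit:
play_rows([
  [-0.015,0,0,0,0,0,1],
  [-0.015,0,0,0,0,0,1],
])

```text
t: 6.1
position: [0.5108, 0.1342, 0.088]
tcp_rot: [-0.151, -3.128, 0.001]
force: [-10.0, 1.0, 5.9]
grip_width: 0.002
gripper_force: 4.7
```

It's against the stop. I back off, rise, and look again.

Emit:
play_rows([
  [0.1,0,0,0,0,0,1],
  [0.3,0,0,0,0,0,1],
  [0.3,0,-0.3,0,0,0,1],
  [0.3,0,-0.65,0,0,0,1],
  [0.3,0,-0.95,0,0,0,1],
])

```text
t: 6.72
position: [0.4705, 0.1381, 0.2335]
tcp_rot: [0.153, 3.135, 0.002]
force: [0.9, 1.1, -0.7]
grip_width: -0.001
gripper_force: 0.0
```

Emit:
play_rows([
  [0.1,0,-0.2,0,0,0,1],
  [0.1,0,-0.2,0,0,0,1],
])

```text
t: 6.98
position: [0.456, 0.1402, 0.2639]
tcp_rot: [0.151, 3.132, 0.006]
force: [0.4, -0.2, -0.3]
grip_width: 0.003
gripper_force: 0.0
```

```bash
python3 - <<'E'
from h import *
s=manip.sense();print(s['position'],s['force'])
k=cal('wrist');im=manip.capture('wrist');cv2.imwrite('pics/w4.png',im[:,:,::-1])
for d in(.014,.018,.031):print(d,proj(pts(P0,[-d,.055,.027]),k).round(1))
print('red',proj(pts(P0,[*KY['red'],.064]),k).round(1))
E
```

```text
[0.45604642 0.14015169 0.26386913] [ 0.36519019 -0.18027198 -0.33363301]
0.014 [[277.6 260. ]]
0.018 [[277.6 255.9]]
0.031 [[277.5 242.2]]
red [[300.9 378.6]]
```

View pics/w4.png

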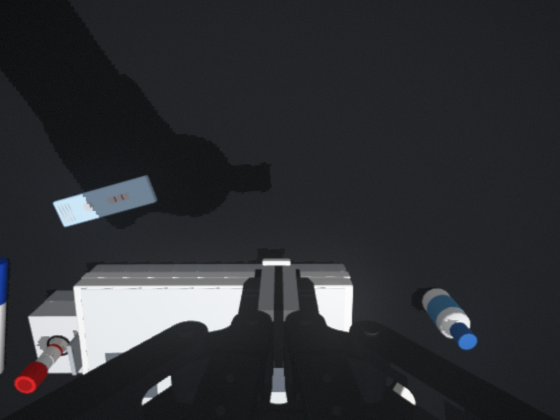

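The cassette end is at (277,260), where it should be when home. Next is the red key.

```bash
python3 - <<'E'
from h import *
for z in(.16,.137):rel(pts(P0,[.080,.075,z])[0],tool(np.pi+P0[2]))
E
```

```text
t 7.03 shift [-1.0479  0.1342  0.6855] turn [ 0.0007  0.001  -0.0006]
t 7.03 shift [-1.0475  0.1338  0.8388] turn [ 0.0007  0.001  -0.0006]
```

Emit:
play_rows([
  [-0.3,0.04,0.1,0,0,0,1],
  [-0.6,0.08,0.2,0.0007,0.001,-0.0006,1],
  [-0.9,0.134,0.3,0.0007,0.001,-0.0006,1],
  [-1,0.134,0.5,0.0007,0.001,-0.0006,1],
  [-1,0.134,0.6,0.0007,0.001,-0.0006,1],
])

```text
t: 7.65
position: [0.606, 0.144, 0.1677]
tcp_rot: [-0.151, -3.131, 0.008]
force: [-0.3, 0.2, -1.0]
grip_width: 0.004
gripper_force: 0.0
```

```bash
python3 - <<'E'
from h import *
print(manip.sense()['position'])
for z in(.16,.138):rel(pts(P0,[.080,.075,z])[0],tool(np.pi+P0[2]))
ims=[]
for c in ['side','scene']:
    im=manip.capture(c);u=proj(pts(P0,[.08,.075,.064]),cal(c))[0].astype(int)
    ims.append(cv2.resize(im[u[1]-30:u[1]+30,u[0]-40:u[0]+40,::-1],(400,300),interpolation=2))
cv2.imwrite('pics/c5.png',np.hstack(ims))
E
```

```text
[0.605977   0.14398967 0.16769841]
t 7.65 shift [-0.0546  0.0115  0.0509] turn [-0.0017 -0.0021 -0.0005]
t 7.65 shift [-0.0556  0.0123  0.1976] turn [-0.0017 -0.0021 -0.0005]
```

View pics/c5.png

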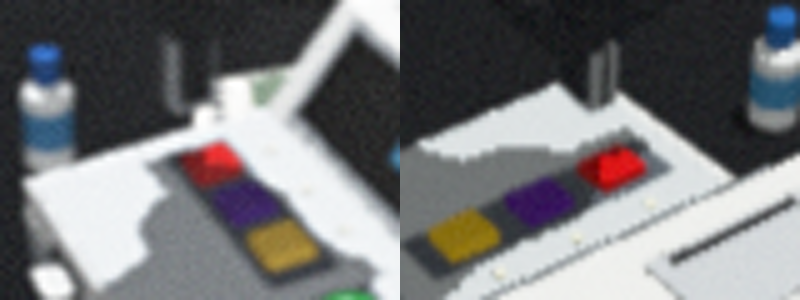

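The tip hangs centrally above the red key in both views. I lower it.

Emit:
play_rows([
  [-0.055,0.012,0.07,-0.0017,-0.002,0,1],
  [-0.055,0.012,0.14,-0.0017,-0.002,0,1],
  [-0.055,0.012,0.19,-0.0017,-0.002,0,1],
  [-0.055,0.012,0.19,-0.0017,-0.002,0,1],
])

```text
t: 8.25
position: [0.6141, 0.1461, 0.1424]
tcp_rot: [0.149, 3.136, 0.004]
force: [1.4, 0.7, 0.2]
grip_width: 0.001
gripper_force: 0.0
```

Emit:
play_rows([
  [0,0,0.01,0,0,0,1],
  [0,0,0.02,0,0,0,1],
  [0,0,0.02,0,0,0,1],
])

```text
t: 8.62
position: [0.6148, 0.1461, 0.14]
tcp_rot: [0.149, 3.135, 0.005]
force: [0.4, 0.3, -0.3]
grip_width: 0.001
gripper_force: 0.0
```

Emit:
play_rows([
  [0,0,0.015,0,0,0,1],
  [0,0,0.03,0,0,0,1],
  [0,0,0.03,0,0,0,1],
])

```text
t: 9.0
position: [0.6151, 0.1461, 0.1357]
tcp_rot: [0.149, 3.134, 0.005]
force: [0.9, -0.4, 2.2]
grip_width: 0.005
gripper_force: 1.1
```

Emit:
play_rows([
  [0,0,0.01,0,0,0,1],
  [0,0,0.02,0,0,0,1],
  [0,0,0.02,0,0,0,1],
])

```text
t: 9.38
position: [0.6154, 0.146, 0.1332]
tcp_rot: [0.15, 3.133, 0.006]
force: [-0.5, -0.7, 6.3]
grip_width: -0.001
gripper_force: 2.9
```

Emit:
play_rows([
  [0,0,0.012,0,0,0,1],
  [0,0,0.012,0,0,0,1],
])

```text
t: 9.62
position: [0.6155, 0.146, 0.1329]
tcp_rot: [0.15, 3.133, 0.006]
force: [-2.9, -1.7, 14.6]
grip_width: 0.003
gripper_force: 7.2
```

Bottomed at z = 0.133 (14.6 N). I release and move to the start key.

Emit:
play_rows([
  [0,0,-0.1,0,0,0,1],
  [0,0,-0.25,0,0,0,1],
  [0,0,-0.25,0,0,0,1],
])

```text
t: 10.0
position: [0.6154, 0.1461, 0.1695]
tcp_rot: [0.149, 3.132, 0.007]
force: [0.1, 0.0, 0.3]
grip_width: -0.003
gripper_force: 0.0
```

```bash
python3 - <<'E'
from h import *
print(manip.sense()['position'],manip.sense()['force'])
for z in(.16,.142):rel(pts(P0,[.080,-.075,z])[0],tool(np.pi+P0[2]))
E
```

```text
[0.61541294 0.146103   0.16949154] [0.09052946 0.02190409 0.25791062]
t 10.0 shift [ 0.0069 -1.0091  0.0588] turn [ 0.0014  0.0018 -0.0001]
t 10.0 shift [ 0.0076 -1.0096  0.1788] turn [ 0.0014  0.0018 -0.0001]
```

Emit:
play_rows([
  [0.007,-0.3,0,0,0,0,1],
  [0.007,-0.6,0,0.001,0.002,0,1],
  [0.007,-0.9,0,0.001,0.002,0,1],
  [0.007,-1,0,0.001,0.002,0,1],
  [0.007,-1,0,0.001,0.002,0,1],
])

```text
t: 10.62
position: [0.5988, -0.0039, 0.1669]
tcp_rot: [-0.152, -3.133, -0.0]
force: [0.7, 0.2, 0.6]
grip_width: -0.005
gripper_force: 0.0
```

```bash
python3 - <<'E'
from h import *
s=manip.sense();print(s['position'],s['force'])
for z in(.16,.140):rel(pts(P0,[.080,-.075,z])[0],tool(np.pi+P0[2]))
ims=[]
for c in ['side','scene']:
    im=manip.capture(c);u=proj(pts(P0,[.08,-.055,.064]),cal(c))[0].astype(int)
    ims.append(cv2.resize(im[u[1]-45:u[1]+45,u[0]-60:u[0]+60,::-1],(400,300),interpolation=2))
cv2.imwrite('pics/c6.png',np.hstack(ims))
E
```

```text
[ 0.59883468 -0.00387006  0.16687606] [0.67765808 0.17527072 0.56241953]
t 10.62 shift [-0.0086 -0.003   0.0458] turn [ 0.     -0.0014 -0.0008]
t 10.62 shift [-0.0092 -0.003   0.1791] turn [ 0.     -0.0014 -0.0008]
```

View pics/c6.png

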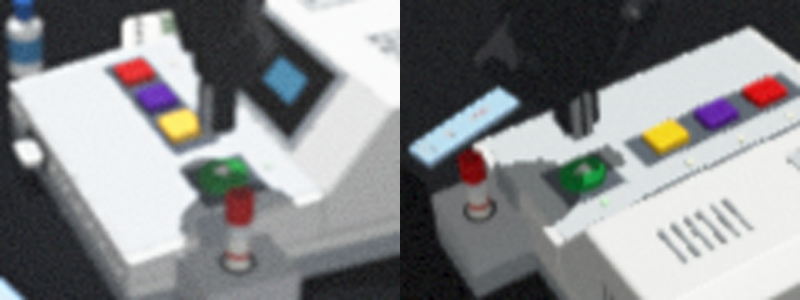

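The tip is above the green key, the tube still stands, and all the keys are up. I press.

Emit:
play_rows([
  [-0.009,-0.003,0.09,0,-0.001,0,1],
  [-0.009,-0.003,0.17,0,-0.001,0,1],
  [-0.009,-0.003,0.19,0,-0.001,0,1],
  [-0.009,-0.003,0.21,0,-0.001,0,1],
  [-0.009,-0.003,0.21,0,-0.001,0,1],
])

```text
t: 11.35
position: [0.6004, -0.0035, 0.1361]
tcp_rot: [-0.149, -3.137, -0.001]
force: [-2.2, 0.5, 0.8]
grip_width: -0.001
gripper_force: 0.9
```

Emit:
play_rows([
  [0,0,0.01,0,0,0,1],
  [0,0,0.02,0,0,0,1],
  [0,0,0.02,0,0,0,1],
])

```text
t: 11.72
position: [0.6009, -0.0037, 0.1335]
tcp_rot: [0.15, 3.137, 0.001]
force: [-1.3, 0.7, 3.8]
grip_width: 0.002
gripper_force: 1.9
```

Emit:
play_rows([
  [0,0,0.012,0,0,0,1],
  [0,0,0.02,0,0,0,1],
  [0,0,0.02,0,0,0,1],
])

```text
t: 12.1
position: [0.601, -0.0038, 0.1327]
tcp_rot: [0.15, 3.137, 0.002]
force: [-5.7, 1.6, 18.9]
grip_width: 0.0
gripper_force: 9.4
```

Bottomed. I release, rise well clear, check and hand in.

Emit:
play_rows([
  [0,0,-0.1,0,0,0,1],
  [0,0,-0.4,0,0,0,1],
  [0,0,-0.7,0,0,0,1],
  [0.2,0,-0.9,0,0,0,1],
  [0.2,0,-0.9,0,0,0,1],
])

```text
t: 12.72
position: [0.5709, -0.0015, 0.2677]
tcp_rot: [0.15, 3.133, 0.002]
force: [0.6, 0.5, 0.1]
grip_width: -0.002
gripper_force: 0.0
```

```bash
python3 - <<'E'
from h import *
im=manip.capture('side');cv2.imwrite('pics/f.png',cv2.resize(im[150:300,200:400,::-1],(800,600),interpolation=2))
print(manip.sense()['force'],manip.sense()['t'])
E
```

```text
[-0.06866544  0.22981029 -0.86584867] 12.775
```

View pics/f.png

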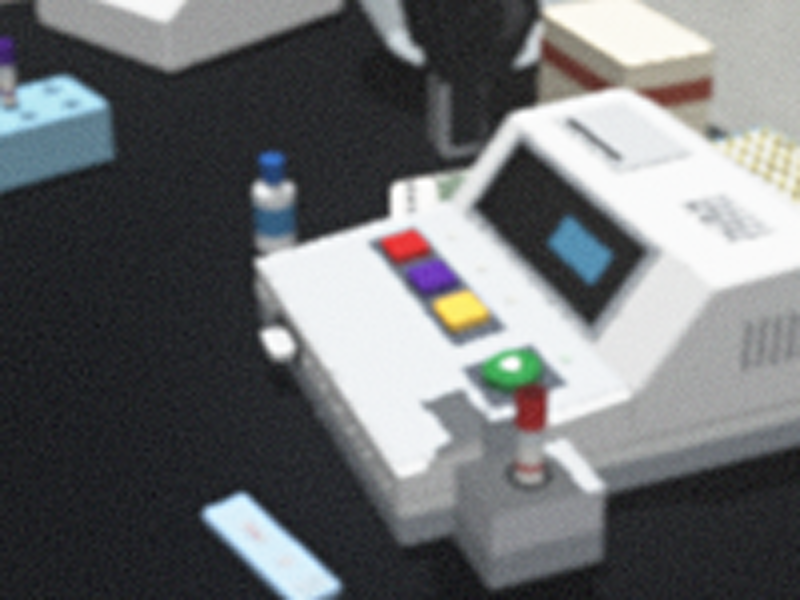

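The picture shows the cassette stub home at (278,343), the keys up, the red tube standing in its holder and the arm clear.

```bash
python3 -c "
from bench import manip
print(manip.sign_off())"
```

```text
the job is handed in; nothing more can be done
None
```

I pushed the cassette home against the stop, then pressed the red sample key (the holder tube has a red cap) and the green start key right down and let each up; the job is handed in at about 13 s, but no verdict was returned.

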